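# Shut down the moisture analyser after a drying run

## Task

The drying run on the moisture analyser is over: first turn its black heat dial anticlockwise to the end stop (off), and only then press the red, the white and the blue key, in that order, each all the way down and let up again before the next. Leave the dial off and all keys up, never press the green or the yellow key, and leave the dish, jar, brush and stone where they are.

Things in the scene. Friction and masses are not known exactly. Their poses are not given: they have to be found in the camera images.
- analyser: Moisture analyser: fixed ivory case 370 x 320 mm, flat top 55 mm high. Origin at bench level; own x from its front (robot side) to its rear, y to its left. Key row at own x = -115 mm, y = -116 to 116 mm; black display (no control) and heat dial, dial at (-5, -90) mm; from x = 58 mm a platform 10 mm high with the weighing pan; hood up to 150 mm above the bench at x = 190 to 240 mm.
- dial_grip (a point): Black heat dial: disc 44 mm across with an upright bar grip 42 long, 14 wide, 32 mm high, on a flat grey ring 68 mm across. The point is on the turning axis inside the bar, 7 mm below its top, 37 mm above the case top; x runs along the bar and turns with it, y across it, z up. A white line marks the negative x end of the bar.
- dial (a joint): Angle of the heat dial, rad: 0 = off, at the end stop fully anticlockwise seen from above (bar along the analyser's x, white line towards the front); grows clockwise up to 4.5. Turns with slight friction and stays where it is left; it starts 0.6 to 1.4 on.
- red_key_top (a point): Centre of the top face of the red stop key, a round spring key 28 mm across in a round black housing 44 mm across and 12 mm high. When up, the face stands 10 mm above the housing and 22 mm above the case top. The five keys stand in one row, 58 mm apart, in any order of colours. The point moves down with the key, z is up.
- red_key (a joint): Travel of the red key, m: 0 = up, 0.006 = fully down (about 4 N); it springs back.
- white_key_top (a point): Centre of the top face of the white clear key, a round spring key 28 mm across in a round black housing 44 mm across and 12 mm high. When up, the face stands 10 mm above the housing and 22 mm above the case top. The five keys stand in one row, 58 mm apart, in any order of colours. The point moves down with the key, z is up.
- white_key (a joint): Travel of the white key, m: 0 = up, 0.006 = fully down (about 4 N); it springs back.
- blue_key_top (a point): Centre of the top face of the blue standby key, a round spring key 28 mm across in a round black housing 44 mm across and 12 mm high. When up, the face stands 10 mm above the housing and 22 mm above the case top. The five keys stand in one row, 58 mm apart, in any order of colours. The point moves down with the key, z is up.
- blue_key (a joint): Travel of the blue key, m: 0 = up, 0.006 = fully down (about 4 N); it springs back.
- green_key_top (a point): Centre of the top face of the green start key, a round spring key 28 mm across in a round black housing 44 mm across and 12 mm high. When up, the face stands 10 mm above the housing and 22 mm above the case top. The five keys stand in one row, 58 mm apart, in any order of colours. The point moves down with the key, z is up.
- green_key (a joint): Travel of the green key, m: 0 = up, 0.006 = fully down (about 4 N); it springs back.
- yellow_key_top (a point): Centre of the top face of the yellow print key, a round spring key 28 mm across in a round black housing 44 mm across and 12 mm high. When up, the face stands 10 mm above the housing and 22 mm above the case top. The five keys stand in one row, 58 mm apart, in any order of colours. The point moves down with the key, z is up.
- yellow_key (a joint): Travel of the yellow key, m: 0 = up, 0.006 = fully down (about 4 N); it springs back.
- dish: Shallow aluminium dish 90 mm across, 8 mm high, with stone chips, loose on the weighing pan. Origin: centre of its underside. Bystander.
- jar: Amber sample jar 60 mm across, 85 mm high, standing loose on the bench left of the analyser. Origin: centre of its underside. Bystander.
- brush: Brush 180 mm long lying loose on the bench right of the analyser. Origin: underside near the middle of its length. Bystander.
- rock: Grey stone 55 x 42 x 34 mm lying loose on the bench left of the analyser's front. Origin: centre of its underside. Bystander.

How it is judged:
On the way, in this order (a step that is already met when the one before it is completed fails the run):
1. the heat dial is fully off, at its anticlockwise stop (value of joint dial below 0.08 rad), for 0.1 s.
2. then the red key is pressed down, all the other keys being up (value of joint red_key above 0.0045 m and value of joint each of white_key, blue_key, green_key, yellow_key below 0.002 m), for 0.1 s.
3. then the white key is pressed down, all the other keys being up (value of joint white_key above 0.0045 m and value of joint each of red_key, blue_key, green_key, yellow_key below 0.002 m), for 0.1 s.
4. then the blue key is pressed down, all the other keys being up (value of joint blue_key above 0.0045 m and value of joint each of red_key, white_key, green_key, yellow_key below 0.002 m), for 0.1 s.
At the end, for the whole second after the job is handed in: The heat dial is within 0.08 rad of its anticlockwise stop, all five keys are up (pressed less than 2 mm), and the dish, jar, brush and stone are within 30 mm of where they stood (value of joint dial below 0.08 rad and value of joint each of red_key, white_key, blue_key, green_key, yellow_key below 0.002 m and distance of each of dish, jar, brush, rock from where it was at the start of the episode below 0.03 m); the robot touches nothing.
It fails at once if the green or the yellow key is pressed (more than 3 mm) (value of joint any of green_key, yellow_key above 0.003 m).
It fails at once if a key is pressed (more than 3 mm) while the heat dial is not off (more than 0.12 rad from its stop) (value of joint dial above 0.12 rad and value of joint any of red_key, white_key, blue_key, green_key, yellow_key above 0.003 m).
It fails at once if two of the red, white and blue keys are pressed (more than 3 mm) at the same time (value of joint each of red_key, white_key above 0.003 m or value of joint each of red_key, blue_key above 0.003 m or value of joint each of white_key, blue_key above 0.003 m).
It fails at once if the dish, jar, brush or stone is moved 30 mm or more (distance of any of dish, jar, brush, rock from where it was at the start of the episode above 0.03 m).
It also fails if it takes over 56 s, if anything falls off the work surface, if the arm or the gripper's body presses on something with over 40 N, if the wrist force passes 120 N, or if a joint passes its speed limit or range.

## Robot

A 6-joint arm with a two-finger parallel gripper is mounted at the origin on the work surface. World frame = base frame: x ahead of the robot, y to its left, z up, the work surface at z = 0. Lengths are in m, angles in rad, forces in N, time in s.
With the tool pointing down it reaches from about 0.35 to 0.775 m from the base axis. Payload 7.3 kg.
Tool frame: the origin (TCP) lies at the very end of the fingers, on their centre line; the grasp point (between the pads) lies 19 mm behind it (pinch_z is the distance from the TCP to the grasp point, in m); z points along the fingers, y is the line along which they close (so a half turn about z gives the same grasp; the last joint's range is limited). The gripper opens to 92 mm and grips with 3 to 60 N. Pads are 19 mm wide; open, the fingers measure 130 mm over their backs; the gripper's body (75 mm by 190 mm) begins 47 mm behind the grasp point.
Start: joints at [1.022, 0.342, 1.524, -0, 1.275, -0.146], TCP at [0.206, 0.483, 0.227] pointing down, gripper open.
Joint ranges: [-2.53, 2.53], [-0.77, 2.02], [0.04, 2.7], [-1, 4.14], [0.28, 2.66], [-3.11, 3.11]. Speed limits (rad/s): [2.57, 2.57, 3.14, 3.14, 3.14, 3.14].

## Interface

Orientations are given as [roll, pitch, yaw] about the fixed x, y, z axes, in that order (R = Rz(yaw) Ry(pitch) Rx(roll)).
In Python, from cell import * gives the robot as it stands.
- The arm moves only by the tool arm_command, never from a script. Its arguments are lists of equal length, an entry for each row: "fingers": the gripper command: -1 is fully open, 1 is shut, values between are in proportion; "travel": the shift along the tool's x, y, z in m, a list of three; "dr": the turn, a rotation vector about the tool's x, y, z in degrees, a list of three. In form: {"fingers": [fingers, ...], "travel": [[x, y, z], ...], "dr": [[wx, wy, wz], ...]}. A call has 1 to 8 rows; each row is the pose to reach, as a shift and turn from the pose commanded when the call began, along the tool's axes at that moment; what a row does not reach only later rows make up. A row lasts 1/12 s, in which the tool goes at most 41.7 mm and 7.16 degrees, less where a joint would pass 70% of its speed; a pose out of reach is approached as far as the arm can. A call with a gripper value outside its range is refused whole. The fingers move at their own pace and stop on an object; "squeeze" is the grip in N (left out, the last holds). Time passes only in rows, so rows that repeat a pose let the fingers close. It gives the time, the measured TCP pose, the force, the opening and the grip force at its end, in the units of the state.
- observe(): the state, without advancing time (a new reading comes with each control period).
- read_camera(name): name is "side" or "top"; returns a dict with "color" (384x512x3 uint8, blue, green, red), "z_map" (384x512 float32, m along the optical axis (not along the pixel's ray), 0 where there is no reading), "fx", "fy", "cx", "cy" (pixels), "k1" (the pictures are not rectified: a ray, as slopes to the right and down, at radius r is drawn at 1 + k1 r^2 times it, then the intrinsics apply), "R" (3x3) and "t" (3): a world point X has camera coordinates R X + t. Camera axes: x right, y down, z forward; pixel columns grow to the right and rows downward; lengths in m; the calibration is good to about 2 mm. A picture is of the moment at which its call begins.
- hand_in(): hands the job in; it is judged then, once.
The state is a dict: "time": time; "qpos": joint angles; "qvel": joint speeds; "joint_efforts": joint torques, N m; "tool_pos": TCP position; "tool_rot": TCP orientation; "contact_force": force on the tool from outside, world axes, zero at the start; "torque": the same for the moment, N m; "opening": finger opening in m; "grip_force": force on a finger pad.
Only numpy, scipy, OpenCV 4.12 (cv2) and the standard library are available. Lean on these libraries where they do the work, as an engineer would, in place of code of your own. Each camera call takes 0.05 s, during which the arm holds its last target. There are 200 camera calls.

## Working session

There is one attempt and no reset: what is moved stays moved. The work goes in short steps, Python scripts to look and compute and a tool call to move; the robot and the scene stay as the last step left them, time stands still between calls to the robot, and variables do not carry over. Pictures are saved under pics/ and viewed, at most 10 in all, crops included, and the job is handed in when it is done.

Besides the shell and the picture viewer there is one more tool, called after ">>>" as name(argument=value, ...) on one line, values as JSON. arm_command: Moves the arm, as the interface text tells. Its arguments: {"type":"object","properties":{"fingers":{"type":"array","items":{"type":"number"}},"travel":{"type":"array","items":{"type":"array","items":{"type":"number"}}},"dr":{"type":"array","items":{"type":"array","items":{"type":"number"}}},"squeeze":{"type":"number"}},"required":["fingers","travel","dr"]}

```bash
mkdir -p pics
cat > h.py <<'E'
from cell import *
import numpy as np, cv2
def snap(n,save):
    c=read_camera(n); np.savez('pics/'+save+'.npz',**{k:np.asarray(v) for k,v in c.items()}); cv2.imwrite('pics/'+save+'.png',c['color']); return c
def ray(c,u,v):
    x,y=(u-c['cx'])/c['fx'],(v-c['cy'])/c['fy']
    a,b=x,y
    for _ in range(20):
        s=1+c['k1']*(a*a+b*b); a,b=x/s,y/s
    return np.array([a,b,1.])
def at_z(c,u,v,z):
    R,t=c['R'],c['t']; o=-R.T@t; d=R.T@ray(c,u,v); return o+d*(z-o[2])/d[2]
def by_depth(c,u,v):
    z=c['z_map'][int(round(v)),int(round(u))]; return c['R'].T@(ray(c,u,v)*z-c['t'])
E
python3 - <<'E'
from h import *
for n in('top','side'):
    c=snap(n,n+'0'); print(n,c['fx'],c['k1'],-c['R'].T@c['t'])
print(observe())
a=cv2.imread('pics/top0.png');b=cv2.imread('pics/side0.png')
cv2.imwrite('pics/t0.png',cv2.resize(a,(800,600)));cv2.imwrite('pics/s0.png',cv2.resize(b,(800,600)))
E
```

```text
top 400.01043500142464 -0.08066220981335528 [0.55346286 0.03460146 0.96604089]
side 489.6595602677575 -0.13451529457641662 [0.44031173 0.92578179 0.85871407]
{'time': 0.1, 'qpos': array([ 1.02201249e+00,  3.42642288e-01,  1.52491341e+00, -5.14220410e-06,
        1.27538539e+00, -1.46005112e-01]), 'qvel': array([-0.00221831, -0.001107  , -0.00156909, -0.00040216,  0.00113551,
        0.00150265]), 'joint_efforts': array([ 2.47099793e-03, -4.32006991e+01, -2.44694299e+01,  7.20273843e-02,
        5.26801986e-02, -4.51194580e-05]), 'tool_pos': array([0.2055836 , 0.4826877 , 0.22612286]), 'tool_rot': array([-3.14025785e+00, -1.91315180e-04,  2.73881530e+00]), 'contact_force': array([0.05756319, 0.21302523, 0.35084422]), 'torque': array([-0.054208  ,  0.01808337, -0.01304065]), 'grip_force': 0.0, 'opening': 0.09173525111224931}
```

View pics/t0.png

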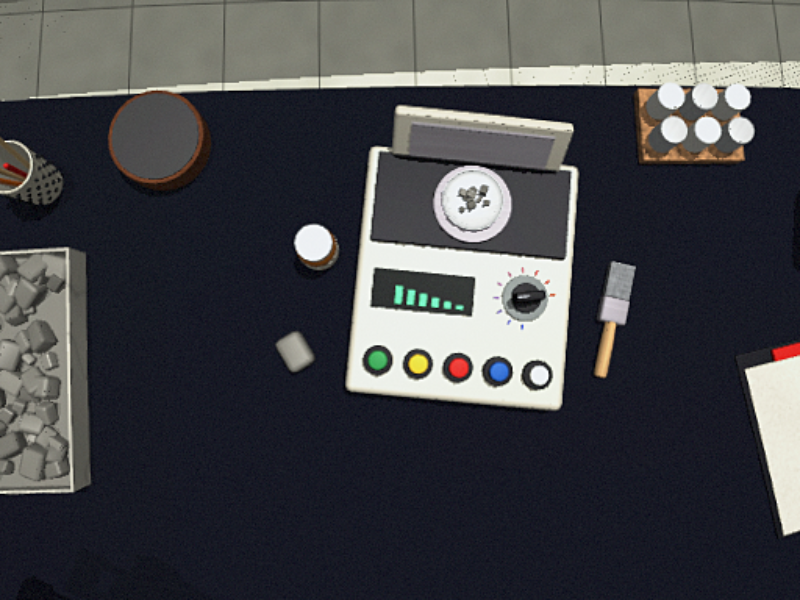

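View pics/s0.png

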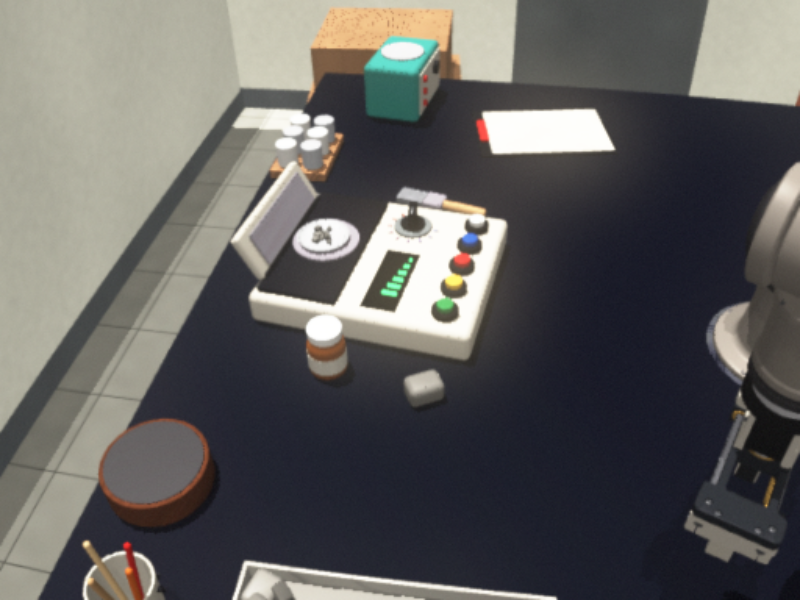

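Top view (800x600): keys from left to right are green (377,360), yellow (417,363), red (458,367), blue (498,371) and white (538,375). The dial is at (525,297), with its bar about left-right. Next: an enlarged dial crop and the positions.

Run:
```python
from h import *
c=dict(np.load('pics/top0.npz'))
im=c['color']; cv2.imwrite('pics/dial0.png',cv2.resize(im[165:215,310:365],None,fx=12,fy=12,interpolation=cv2.INTER_CUBIC))
hsv=cv2.cvtColor(im,cv2.COLOR_BGR2HSV)
P={}
for n,(u,v) in dict(green=(377,360),yellow=(417,363),red=(458,367),blue=(498,371),white=(538,375)).items():
    u,v=int(u*.64),int(v*.64); w=hsv[v-9:v+10,u-9:u+10,2].astype(float)
    m=(w>110).astype(np.uint8); k,l,s,ce=cv2.connectedComponentsWithStats(m)
    i=l[9,9]; uu,vv=ce[i]+[u-9,v-9]; P[n]=at_z(c,uu,vv,.077); print(n,s[i][4],uu,vv,P[n],by_depth(c,uu,vv))
K=np.array([P[n] for n in('green','yellow','red','blue','white')])
s=np.array([116,58,0,-58,-116])/1000
y=np.polyfit(s,K[:,:2],1); d=y[0]; print('ydir',d,np.linalg.norm(d)); d/=np.linalg.norm(d)
X=np.array([d[1],-d[0]]); o=y[1]+.115*X; print('yaw',np.arctan2(X[1],X[0]),'origin',o,'keys',[(y[1]+q*d).round(4) for q in s],'dial',o-.005*X-.09*d)
print('bar by ring',at_z(c,525*.64,297*.64,.055))
```

```text
green 113 241.2920353982301 230.15929203539824 [0.53601052 0.05176151 0.077     ] [0.53599914 0.0517727  0.07642037]
yellow 128 267.2265625 232.3984375 [ 0.52966649 -0.00552116  0.077     ] [ 0.52968221 -0.00549467  0.07758708]
red 131 293.3435114503817 234.9083969465649 [ 0.52263729 -0.06331804  0.077     ] [ 0.52258031 -0.06349904  0.07535657]
blue 119 319.218487394958 237.41176470588235 [ 0.51554385 -0.12082018  0.077     ] [ 0.5154785  -0.12108802  0.07546789]
white 125 344.664 239.784 [ 0.50866061 -0.17772968  0.077     ] [ 0.50863377 -0.17785688  0.07646744]
ydir [0.11865941 0.99014036] 0.9972251464940713
yaw -0.11927218305996977 origin [ 0.63668673 -0.07680931] keys [array([0.5363, 0.0521]), array([ 0.5294, -0.0055]), array([ 0.5225, -0.0631]), array([ 0.5156, -0.1207]), array([ 0.5087, -0.1783])] dial [ 0.62101319 -0.16557496]
bar by ring [ 0.62175374 -0.16736161  0.055     ]
```

View pics/dial0.png

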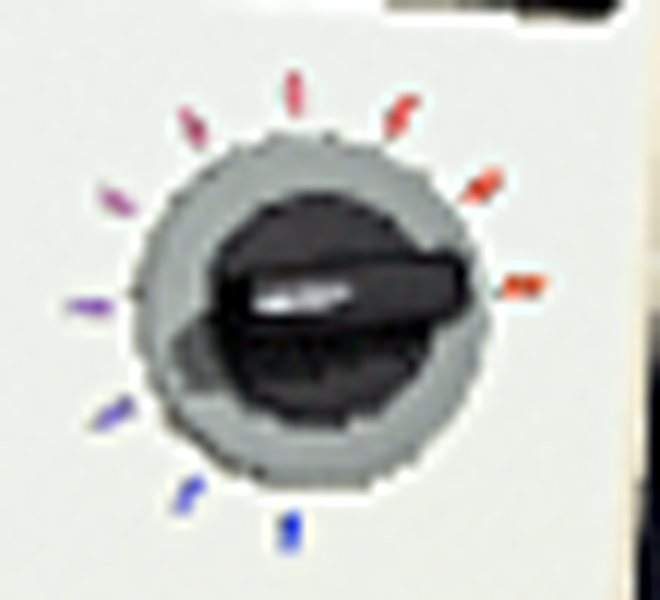

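The white line is at the bar's left end, crop (275,300), and the blue zero tick is at (290,530). So the dial is about 79° (1.37 rad) on, and the bar's world yaw is about 1.65. I'll move above the dial.

```bash
cat > go.py <<'E'
import sys
from h import *
from scipy.spatial.transform import Rotation as Ro
x,y,z,yaw=map(float,sys.argv[1:5]); s=observe()
R=Ro.from_euler('xyz',s['tool_rot']); T=Ro.from_euler('xyz',[np.pi,0,yaw])
print('travel',(R.inv().apply(np.array([x,y,z])-s['tool_pos'])).round(4),'dr',np.degrees((R.inv()*T).as_rotvec()).round(2),'t',s['time'],s['tool_pos'].round(4),s['tool_rot'].round(3),s['contact_force'].round(2),s['opening'])
E
python3 go.py .621 -.166 .19 1.65
```

```text
travel [-0.6364 -0.4339  0.0366] dr [-7.000e-02  3.000e-02  6.238e+01] t 0.1 [0.2056 0.4827 0.2261] [-3.14  -0.     2.739] [0.06 0.21 0.35] 0.09173525111224931
```

>>> arm_command(fingers=[0, 0, 0, 0, 0, 0, 0, 0], travel=[[-0.636, -0.434, 0.036], [-0.636, -0.434, 0.036], [-0.636, -0.434, 0.036], [-0.636, -0.434, 0.036], [-0.636, -0.434, 0.036], [-0.636, -0.434, 0.036], [-0.636, -0.434, 0.036], [-0.636, -0.434, 0.036]], dr=[[0, 0, 62.4], [0, 0, 62.4], [0, 0, 62.4], [0, 0, 62.4], [0, 0, 62.4], [0, 0, 62.4], [0, 0, 62.4], [0, 0, 62.4]], squeeze=20)

```text
time: 0.77
tool_pos: [0.3857, 0.2006, 0.211]
tool_rot: [-3.141, -0.0, 1.733]
contact_force: [1.1, 0.2, -0.4]
opening: 0.0471
grip_force: 0.0
```

```bash
python3 go.py .621 -.166 .19 1.65
```

```text
travel [-0.3998  0.1731  0.0209] dr [-0.01 -0.    4.75] t 0.7667 [0.3857 0.2006 0.211 ] [-3.141 -0.     1.733] [ 1.07  0.17 -0.4 ] 0.04710985983471827
```

>>> arm_command(fingers=[0, 0, 0, 0, 0, 0, 0, 0], travel=[[-0.39, 0.168, 0.02], [-0.39, 0.168, 0.02], [-0.39, 0.168, 0.02], [-0.39, 0.168, 0.02], [-0.39, 0.168, 0.02], [-0.39, 0.168, 0.02], [-0.39, 0.168, 0.02], [-0.39, 0.168, 0.02]], dr=[[0, 0, 4], [0, 0, 4], [0, 0, 4], [0, 0, 4], [0, 0, 4], [0, 0, 4], [0, 0, 4], [0, 0, 4]])

```text
time: 1.43
tool_pos: [0.5668, -0.0789, 0.1949]
tool_rot: [-3.141, -0.0, 1.669]
contact_force: [0.8, 0.1, 0.5]
opening: 0.0457
grip_force: 0.0
```

```bash
python3 go.py .621 -.166 .13 1.65
```

```text
travel [-0.092   0.0455  0.0649] dr [-0.04 -0.03  1.07] t 1.4333 [ 0.5668 -0.0789  0.1949] [-3.141 -0.     1.669] [0.81 0.06 0.46] 0.04565905250317721
```

>>> arm_command(fingers=[0, 0, 0, 0, 0, 0], travel=[[-0.092, 0.045, 0.03], [-0.092, 0.045, 0.06], [-0.092, 0.045, 0.06], [-0.092, 0.045, 0.06], [-0.092, 0.045, 0.06], [-0.092, 0.045, 0.06]], dr=[[0, 0, 1], [0, 0, 1], [0, 0, 1], [0, 0, 1], [0, 0, 1], [0, 0, 1]])

```text
time: 1.93
tool_pos: [0.6197, -0.1636, 0.1353]
tool_rot: [-3.141, -0.001, 1.651]
contact_force: [0.0, 0.6, 0.1]
opening: 0.0457
grip_force: 0.0
```

```bash
python3 go.py .621 -.166 .076 1.65
python3 - <<'E'
from h import *
a=snap('side','s1')['color'][100:190,200:320];b=snap('top','t1')['color'][150:230,290:390]
cv2.imwrite('pics/c1.png',np.hstack([cv2.resize(a,(400,300),interpolation=2),cv2.resize(b,(375,300),interpolation=2)]))
E
```

```text
travel [-0.0026  0.0011  0.0593] dr [-0.04 -0.05  0.08] t 1.9333 [ 0.6197 -0.1636  0.1353] [-3.141e+00 -1.000e-03  1.651e+00] [0.03 0.56 0.1 ] 0.04574236978018685
```

View pics/c1.png

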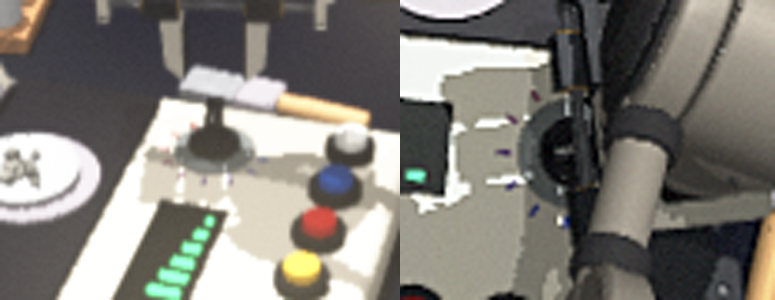

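The fingers, at (172,60) and (257,60), straddle the bar at (215,105). I'll descend, then close.

>>> arm_command(fingers=[0, 0, 0, 0, 0.9, 0.9, 0.9, 0.9], travel=[[-0.001, 0.001, 0.03], [-0.002, 0.001, 0.056], [-0.002, 0.001, 0.056], [-0.002, 0.001, 0.056], [-0.002, 0.001, 0.056], [-0.002, 0.001, 0.056], [-0.002, 0.001, 0.056], [-0.002, 0.001, 0.056]], dr=[[0, 0, 0], [0, 0, 0], [0, 0, 0], [0, 0, 0], [0, 0, 0], [0, 0, 0], [0, 0, 0], [0, 0, 0]], squeeze=15)

```text
time: 2.7
tool_pos: [0.6218, -0.1661, 0.0809]
tool_rot: [3.139, 0.001, 1.652]
contact_force: [-0.8, 0.0, 0.6]
opening: 0.0238
grip_force: 0.0
```

```bash
python3 go.py .621 -.166 .076 3.022
```

```text
travel [ 0.0002 -0.0008  0.0049] dr [ 7.000e-02  1.300e-01 -7.852e+01] t 2.7 [ 0.6218 -0.1661  0.0809] [3.139e+00 1.000e-03 1.652e+00] [-0.79  0.03  0.64] 0.023806766265255234
```

>>> arm_command(fingers=[0.9, 0.9, 0.9, 0.9], travel=[[0, 0, 0.003], [0, 0, 0.003], [0, 0, 0.003], [0, 0, 0.003]], dr=[[0, 0, 0], [0, 0, 0], [0, 0, 0], [0, 0, 0]])

```text
time: 3.03
tool_pos: [0.6222, -0.1661, 0.0769]
tool_rot: [3.139, 0.001, 1.651]
contact_force: [4.4, 0.4, 0.9]
opening: 0.0141
grip_force: 15.0
```

>>> arm_command(fingers=[0.9, 0.9, 0.9, 0.9, 0.9, 0.9, 0.9, 0.9], travel=[[0, 0, 0], [0, 0, 0], [0, 0, 0], [0, 0, 0], [0, 0, 0], [0, 0, 0], [0, 0, 0], [0, 0, 0]], dr=[[0, 0, -6], [0, 0, -12], [0, 0, -18], [0, 0, -24], [0, 0, -30], [0, 0, -36], [0, 0, -42], [0, 0, -48]])

```text
time: 3.7
tool_pos: [0.6217, -0.1664, 0.0769]
tool_rot: [3.141, 0.001, 2.494]
contact_force: [3.2, 0.4, 1.4]
opening: 0.0138
grip_force: 15.0
```

```bash
python3 go.py .622 -.166 .076 3.022; python3 -c "
from h import *
print(observe()['torque'])"
```

```text
travel [-0.      0.0005  0.0009] dr [-1.000e-02  9.000e-02 -3.023e+01] t 3.7 [ 0.6217 -0.1664  0.0769] [3.141e+00 1.000e-03 2.494e+00] [3.18 0.44 1.42] 0.013838696453748993
[-0.16503289 -0.48996904 -0.07565873]
```

>>> arm_command(fingers=[0.9, 0.9, 0.9, 0.9, 0.9, 0.9, 0.9, 0.9], travel=[[0, 0, 0], [0, 0, 0], [0, 0, 0], [0, 0, 0], [0, 0, 0], [0, 0, 0], [0, 0, 0], [0, 0, 0]], dr=[[0, 0, -6], [0, 0, -12], [0, 0, -18], [0, 0, -22], [0, 0, -26], [0, 0, -29], [0, 0, -31], [0, 0, -31]])

```text
time: 4.37
tool_pos: [0.6216, -0.1666, 0.0769]
tool_rot: [-3.141, 0.001, 3.031]
contact_force: [2.9, -1.4, 2.1]
opening: 0.0137
grip_force: 15.0
```

```bash
python3 go.py .622 -.166 .076 3.022; python3 -c "
from h import *
print(observe()['torque'])"
```

```text
travel [-0.0003  0.0007  0.0009] dr [-0.04  0.07  0.51] t 4.3667 [ 0.6216 -0.1666  0.0769] [-3.141e+00  1.000e-03  3.031e+00] [ 2.93 -1.41  2.15] 0.013731398491584529
[-0.36602529 -0.39970285 -0.26867958]
```

>>> arm_command(fingers=[0.9, 0.9, 0.9, 0.9], travel=[[0, 0, 0], [0, 0, 0], [0, 0, 0], [0, 0, 0]], dr=[[0, 0, -2], [0, 0, -4], [0, 0, -4], [0, 0, -4]])

```text
time: 4.7
tool_pos: [0.6212, -0.1666, 0.0769]
tool_rot: [-3.141, 0.0, 3.098]
contact_force: [0.5, -3.2, 3.1]
opening: 0.0151
grip_force: 15.6
```

```bash
python3 -c "
from h import *
s=observe();print(s['torque'],s['tool_rot'])"
```

```text
[-0.5388754  -0.21276017 -0.40597658] [-3.14091042e+00  4.15236887e-04  3.09781501e+00]
```

The torque and opening rise at yaw 3.10 show the stop has been reached. I'll open and rise.

>>> arm_command(fingers=[0, 0, 0, 0, 0, 0, 0, 0], travel=[[0, 0, 0], [0, 0, 0], [0, 0, 0], [0, 0, 0], [0, 0, -0.03], [0, 0, -0.06], [0, 0, -0.06], [0, 0, -0.06]], dr=[[0, 0, 0], [0, 0, 0], [0, 0, 0], [0, 0, 0], [0, 0, 0], [0, 0, 0], [0, 0, 0], [0, 0, 0]])

```text
time: 5.37
tool_pos: [0.6221, -0.1661, 0.1383]
tool_rot: [-3.141, 0.004, 3.1]
contact_force: [-0.6, -0.2, -0.5]
opening: 0.0458
grip_force: 0.0
```

```bash
python3 go.py .5225 -.0631 .135 3.022
```

```text
travel [0.1038 0.0988 0.0029] dr [-0.05  0.21  4.48] t 5.3667 [ 0.6221 -0.1661  0.1383] [-3.141  0.004  3.1  ] [-0.59 -0.25 -0.47] 0.0458309887928942
```

>>> arm_command(fingers=[1, 1, 1, 1, 1, 1, 1, 1], travel=[[0.035, 0.033, 0], [0.07, 0.066, 0.002], [0.104, 0.099, 0.003], [0.104, 0.099, 0.003], [0.104, 0.099, 0.003], [0.104, 0.099, 0.003], [0.104, 0.099, 0.003], [0.104, 0.099, 0.003]], dr=[[0, 0, 4.5], [0, 0, 4.5], [0, 0, 4.5], [0, 0, 4.5], [0, 0, 4.5], [0, 0, 4.5], [0, 0, 4.5], [0, 0, 4.5]])

```text
time: 6.03
tool_pos: [0.5222, -0.0636, 0.1331]
tool_rot: [-3.142, 0.0, 3.021]
contact_force: [0.6, 0.2, 1.3]
opening: 0.0013
grip_force: 0.0
```

```bash
python3 go.py .5225 -.0631 .080 3.022;python3 - <<'E'
from h import *
a=snap('side','s2')['color'][90:210,200:340];b=snap('top','t2')['color'][165:255,225:365]
cv2.imwrite('pics/c2.png',np.hstack([cv2.resize(a,(400,343),interpolation=2),cv2.resize(b,(400,343),interpolation=2)]))
E
```

```text
travel [-0.0003  0.0005  0.0531] dr [-0.    0.01 -0.06] t 6.0333 [ 0.5222 -0.0636  0.1331] [-3.142  0.     3.021] [0.64 0.21 1.28] 0.0012658280848095063
```

View pics/c2.png

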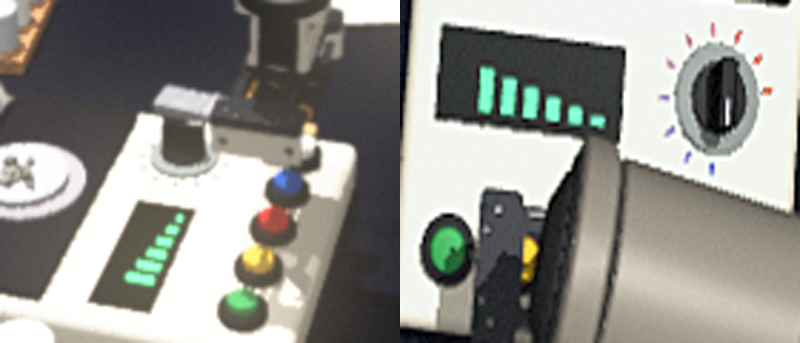

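The dial bar now points along the analyser's x, with its white line towards the front at (726,110). The fingertips (262,155 in the side crop) are above the red key (273,220). I'll descend to it.

>>> arm_command(fingers=[1, 1, 1, 1, 1, 1, 1, 1], travel=[[0, 0, 0.025], [0, 0, 0.05], [0, 0, 0.054], [0, 0, 0.058], [0, 0, 0.061], [0, 0, 0.063], [0, 0, 0.063], [0, 0, 0.063]], dr=[[0, 0, 0], [0, 0, 0], [0, 0, 0], [0, 0, 0], [0, 0, 0], [0, 0, 0], [0, 0, 0], [0, 0, 0]])

```text
time: 6.8
tool_pos: [0.5218, -0.063, 0.0716]
tool_rot: [-3.141, 0.001, 3.022]
contact_force: [-2.2, -1.6, 4.0]
opening: 0.0005
grip_force: 1.8
```

>>> arm_command(fingers=[1, 1, 1, 1, 1], travel=[[0, 0, 0.001], [0, 0, 0.002], [0, 0, 0.002], [0, 0, 0.002], [0, 0, 0.002]], dr=[[0, 0, 0], [0, 0, 0], [0, 0, 0], [0, 0, 0], [0, 0, 0]])

```text
time: 7.22
tool_pos: [0.522, -0.0631, 0.0709]
tool_rot: [-3.141, 0.003, 3.022]
contact_force: [-6.1, 0.9, 18.6]
opening: 0.0002
grip_force: 9.2
```

The red key is at its stop (18.6 N). Next is the white key.

>>> arm_command(fingers=[1, 1, 1, 1, 1], travel=[[0, 0, -0.02], [0, 0, -0.04], [0, 0, -0.04], [0, 0, -0.04], [0, 0, -0.04]], dr=[[0, 0, 0], [0, 0, 0], [0, 0, 0], [0, 0, 0], [0, 0, 0]])

```text
time: 7.63
tool_pos: [0.5213, -0.0627, 0.1081]
tool_rot: [3.141, 0.0, 3.022]
contact_force: [-0.7, 0.1, -0.2]
opening: 0.0004
grip_force: 0.0
```

```bash
python3 go.py .5087 -.1783 .110 3.022
```

```text
travel [-0.0013 -0.1163 -0.0019] dr [ 0.01  0.01 -0.02] t 7.6333 [ 0.5213 -0.0627  0.1081] [3.141 0.    3.022] [-0.66  0.13 -0.15] 0.00043886071215491366
```

>>> arm_command(fingers=[1, 1, 1, 1, 1, 1, 1], travel=[[0, -0.035, 0], [0, -0.07, 0], [-0.001, -0.105, 0], [-0.001, -0.116, 0], [-0.001, -0.116, 0], [-0.001, -0.116, 0], [-0.001, -0.116, 0]], dr=[[0, 0, 0], [0, 0, 0], [0, 0, 0], [0, 0, 0], [0, 0, 0], [0, 0, 0], [0, 0, 0]])

```text
time: 8.22
tool_pos: [0.5082, -0.1769, 0.1078]
tool_rot: [3.14, -0.001, 3.022]
contact_force: [0.4, 0.3, -0.2]
opening: 0.0008
grip_force: 0.0
```

>>> arm_command(fingers=[1, 1, 1, 1, 1, 1, 1, 1], travel=[[0, -0.001, 0.015], [0, -0.001, 0.027], [0, -0.001, 0.031], [0, -0.001, 0.035], [0, -0.001, 0.038], [0, -0.001, 0.039], [0, -0.001, 0.039], [0, -0.001, 0.039]], dr=[[0, 0, 0], [0, 0, 0], [0, 0, 0], [0, 0, 0], [0, 0, 0], [0, 0, 0], [0, 0, 0], [0, 0, 0]])

```text
time: 8.88
tool_pos: [0.5084, -0.1778, 0.0711]
tool_rot: [3.141, 0.0, 3.022]
contact_force: [-3.8, 5.8, 12.6]
opening: 0.0007
grip_force: 6.4
```

>>> arm_command(fingers=[1, 1, 1, 1, 1, 1, 1, 1], travel=[[0, 0, 0.0005], [0, 0, 0.0005], [0, 0, 0.0005], [0, 0, -0.02], [0, 0, -0.039], [0, 0, -0.039], [0, 0, -0.039], [0, 0, -0.039]], dr=[[0, 0, 0], [0, 0, 0], [0, 0, 0], [0, 0, 0], [0, 0, 0], [0, 0, 0], [0, 0, 0], [0, 0, 0]])

```text
time: 9.55
tool_pos: [0.5083, -0.1787, 0.1082]
tool_rot: [3.141, -0.0, 3.022]
contact_force: [0.3, -0.0, -0.6]
opening: 0.0007
grip_force: 0.0
```

```bash
python3 go.py .5156 -.1207 .110 3.022
```

```text
travel [-0.0004  0.0585 -0.0018] dr [ 0.01 -0.01 -0.  ] t 9.55 [ 0.5083 -0.1787  0.1082] [ 3.141 -0.     3.022] [ 0.32 -0.01 -0.59] 0.0006929850179850682
```

>>> arm_command(fingers=[1, 1, 1, 1, 1, 1], travel=[[0, 0.03, 0], [0, 0.058, 0], [0, 0.058, 0], [0, 0.058, 0], [0, 0.058, 0], [0, 0.058, 0]], dr=[[0, 0, 0], [0, 0, 0], [0, 0, 0], [0, 0, 0], [0, 0, 0], [0, 0, 0]])

```text
time: 10.05
tool_pos: [0.5152, -0.1221, 0.108]
tool_rot: [-3.142, -0.001, 3.021]
contact_force: [0.3, 0.2, 0.3]
opening: 0.0004
grip_force: 0.0
```

>>> arm_command(fingers=[1, 1, 1, 1, 1, 1, 1, 1], travel=[[0, 0, 0.015], [0, 0, 0.027], [0, 0, 0.031], [0, 0, 0.035], [0, 0, 0.038], [0, 0, 0.039], [0, 0, 0.039], [0, 0, 0.039]], dr=[[0, 0, 0], [0, 0, 0], [0, 0, 0], [0, 0, 0], [0, 0, 0], [0, 0, 0], [0, 0, 0], [0, 0, 0]])

```text
time: 10.72
tool_pos: [0.515, -0.1221, 0.0711]
tool_rot: [-3.141, 0.0, 3.022]
contact_force: [-6.4, -0.9, 12.8]
opening: 0.0004
grip_force: 6.4
```

The blue key is at its stop. I'll hold briefly, then rise well clear.

>>> arm_command(fingers=[1, 1, 1, 1, 1, 1, 1, 1], travel=[[0, 0, 0.0005], [0, 0, 0.0005], [0, 0, 0.0005], [0, 0, -0.03], [0, 0, -0.06], [0, 0, -0.1], [0, 0, -0.13], [0, 0, -0.13]], dr=[[0, 0, 0], [0, 0, 0], [0, 0, 0], [0, 0, 0], [0, 0, 0], [0, 0, 0], [0, 0, 0], [0, 0, 0]])

```text
time: 11.38
tool_pos: [0.5186, -0.1229, 0.2065]
tool_rot: [-3.138, 0.013, 3.021]
contact_force: [0.2, -0.3, 0.7]
opening: 0.0001
grip_force: 0.0
```

>>> arm_command(fingers=[1, 1, 1, 1, 1, 1], travel=[[0.03, 0, 0], [0.06, 0, 0], [0.09, 0, 0], [0.09, 0, 0], [0.09, 0, 0], [0.09, 0, 0]], dr=[[0, 0, 0], [0, 0, 0], [0, 0, 0], [0, 0, 0], [0, 0, 0], [0, 0, 0]])

```text
time: 11.88
tool_pos: [0.427, -0.1112, 0.1999]
tool_rot: [-3.141, 0.002, 3.021]
contact_force: [0.7, 0.0, 0.1]
opening: 0.0001
grip_force: 0.0
```

Run:
```python
from h import *
a=snap('side','s3')['color'][90:250,150:340];b=snap('top','t3')['color'][80:270,170:420]
cv2.imwrite('pics/c3.png',np.hstack([cv2.resize(a,(400,337),interpolation=2),cv2.resize(b,(400,337),interpolation=2)]))
```

```text
(no output)
```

View pics/c3.png

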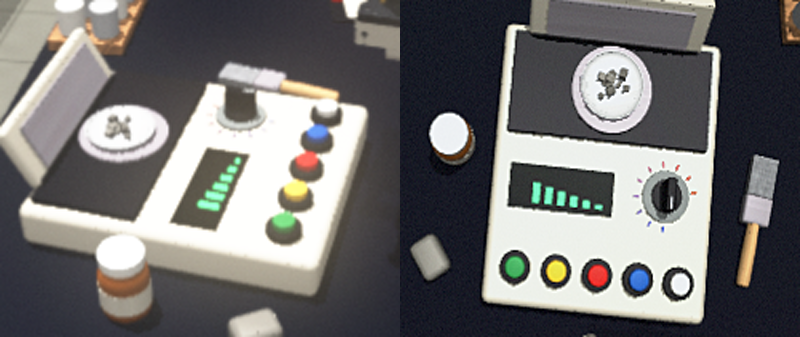

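The dial is off (665,195), all five keys are up, the bystanders look unmoved, and the arm is clear. I'll hand in.

```bash
python3 -c "
from cell import *
print(hand_in())"
```

```text
the job is handed in; nothing more can be done
None
```

I turned the heat dial off to its stop, pressed the red, white and blue keys fully down in that order with each let up before the next, and handed the job in at about 12 s; the hand-in gave no verdict.

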